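Pack the last flanged hub and snap the parts case shut

TASK

Put the loose flanged hub into the gap between the two hubs in the open parts case, flange up, opposite way to its neighbours, so that it sits down flat on the case floor. Then swing the lid over and press its front edge down past the spring catch until it snaps fully shut. Do not disturb the other things on the cabinet.

Things in the scene. Friction and masses are not known exactly. Their poses are not given: they have to be found in the camera images.
- case: Grey parts case fixed to the cabinet top: 136 (x) x 116 (y) x 36 mm high, walls and floor 4 mm. Origin: centre of underside; +x to the hinge side, away from the robot. Two hubs stand in it flange down, 40 mm before and behind the gap, with 4 mm high ribs beside them, 24 to 27 mm off the middle line. A sprung steel catch stands 12 mm out of the middle of the front (-x) wall.
- case_gap (a point): Centre of the gap between the two hubs, on the inner floor of the case (4 mm above the case's underside). The barrel of the loose hub fits between the neighbours' flanges with about 5 mm play all round; its flange then lies just over theirs, level with the neighbours' tops.
- hub: Loose aluminium flanged hub, hat-shaped, 28 mm high: barrel 26 mm in diameter and 21 mm long below, flange 44 mm in diameter and 7 mm thick on top (21 to 28 mm up). It already stands flange up on the cabinet, left of the case. 60 g. Origin: centre of the barrel's end face (underside); z up along its axis.
- hub_near: Same kind of hub, standing flange down in the case, on the side nearest the robot. Origin: centre of the underside of its flange. It should stay in the case, upright.
- hub_far: Same kind of hub, standing flange down in the case, on the hinge side. Origin: centre of the underside of its flange. It should stay in the case, upright.
- lid (a joint): Lid angle in rad: 0 fully shut (level on the rim), positive open, 1.57 upright, stop at 2.0 (leaning away from the robot). Stiff friction hinge (0.16 N m): the lid stays where it is left. From about 0.08 to 0.04 the catch resists with about 8 N at the front edge; below that it pulls the lid in and holds it.
- lid_hinge (a point): Middle of the hinge line, at the far (+x) top rim, 36 mm above the case's underside. Its x and z axes turn with the lid, a plate 5 mm thick and 116 mm wide that reaches 136 mm along -x from here, outer face at z = +5 mm; a tab 36 mm wide goes on to 156 mm, with a 21 mm skirt and bead on its inner side for the catch.
- lid_press (a point): Place to press: on the outer face of the lid, in the middle of its front edge at the root of the tab, 142 mm from the hinge line; with the lid shut 41 mm above the case's underside.
- tin: Bystander: round tin of soldering paste, 39 mm in diameter, 28 mm high. Origin at its underside.
- eraser: Bystander: white eraser block, 22 x 34 x 16 mm. Origin at its underside.
- spool: Bystander: solder spool, 47 mm in diameter, 29 mm high, behind the case. Origin at its underside.
Things that resemble listed ones, but are neither listed nor needed, are in the scene too. Leave any purple look-alike of the hub_near alone.

How it is judged (in metres and radians):
On the way, in this order (a step that is already met when the one before it is completed fails the run):
1. the hub sits flange up in the gap, flat on the case floor, while the lid is still open (horizontal distance between hub and case_gap below 0.01 m and z of hub in the frame of case_gap below 0.003 m and angle between hub's own z axis and vertical below 0.1 rad and value of joint lid above 1 rad and contact force between the fingers and hub below 0.1 N), for 0.2 s.
2. the lid is snapped shut past the catch (value of joint lid below 0.03 rad), for 0.2 s.
At the end, for the whole second after the job is handed in: Lid under 0.03 rad; the hub at rest flange up (tilt under 0.1 rad), within 10 mm of the gap centre and 3 mm of the case floor; both neighbours upright on the floor (0.1 rad, 3 mm), within 50 mm of the gap centre (value of joint lid below 0.03 rad and horizontal distance between hub and case_gap below 0.01 m and z of each of hub, hub_near, hub_far in the frame of case_gap below 0.003 m and angle between each of hub, hub_near, hub_far's own z axis and vertical below 0.1 rad and horizontal distance between each of hub_near, hub_far and case_gap below 0.05 m and linear speed of hub below 0.02 m/s); the robot touches nothing.
It fails at once if the tin, eraser or spool is moved more than 20 mm (distance of any of tin, eraser, spool from where it was at the start of the episode above 0.02 m).
It also fails if it takes over 58 s, if anything falls off the work surface, if the arm or the gripper's body presses on something with over 40 N, if the wrist force passes 120 N, or if a joint passes its speed limit or range.

ROBOT

A 6-joint arm with a two-finger parallel gripper is mounted at the origin on a cart in front of the work surface, level with it; the furniture and walls round the work are solid. World frame = base frame: x ahead of the robot, y to its left, z up, the work surface at z = 0. Lengths are in m, angles in degrees, forces in N, time in s.
With the tool pointing down it reaches from about 0.35 to 0.875 m from the base axis. Payload 4.2 kg.
Tool frame: the origin (TCP) lies at the centre of the arm's flange, where the gripper is bolted on; the fingertips stand 182 mm ahead of it and the grasp point (between the pads) lies 164 mm ahead of it (r.nose_length is the distance from the TCP to the fingertips, in m); z points along the fingers, y is the line along which they close (so a half turn about z gives the same grasp; the last joint's range is limited). The gripper opens to 87 mm and grips with 3 to 60 N. Pads are 19 mm wide; open, the fingers measure 117 mm over their backs; the gripper's body (75 mm by 190 mm) begins 51 mm behind the grasp point.
Start: joints at [91.077, 22.042, 0.453, 0, -68.411, -14.817], TCP at [0.148, 0.607, 0.405] pointing down, gripper open.
Joint ranges: [-179.83, 179.83], [-69.29, 118.12], [-61.27, 80.66], [-181.25, 117.63], [-171.15, -9.14], [-177.46, 177.46]. Speed limits (degrees/s): [159.86, 159.86, 180, 180, 180, 180].

INTERFACE

Orientations are given as a 3x3 rotation matrix whose columns are the frame's x, y, z axes.
In Python, from station import r, vision gives the robot as it stands. The module is installed in compiled form; this text tells all that it offers.
- The arm moves only by the shell command python3 -m creep 'ROWS'. ROWS is JSON, a list of rows, each a list of 7 numbers: the opening, from -1 (shut) to 1 (fully open), then the shift along the tool's x, y, z in mm, then the turn, a rotation vector about the tool's x, y, z in degrees. A call has 1 to 8 rows; each row is the pose to reach, as a shift and turn from the pose commanded when the call began, along the tool's axes at that moment; what a row does not reach only later rows make up. A row lasts 1/12 s, in which the tool goes at most 41.7 mm and 7.16 degrees, less where a joint would pass 70% of its speed; a pose out of reach is approached as far as the arm can. A call with a gripper value outside its range is refused whole. The fingers move at their own pace and stop on an object; the grip force is fixed at half the most. Time passes only in rows, so rows that repeat a pose let the fingers close. It gives the time, the measured TCP pose, the force, the opening and the grip force at its end, in the units of the state.
- r.sense(): the state, without advancing time (a new reading comes with each control period).
- vision.capture(name): name is "scene" or "top" or "wrist"; returns (picture, depth): 384x512x3 uint8, red, green, blue; 384x512 float32, m along the optical axis (not along the pixel's ray), 0 where there is no reading.
- vision.camera_model(name): a dict with "vertical_fov" (degrees; the focal length in pixels is half the picture's height over the tangent of half this angle, whatever the lens; pixels are square), "cx", "cy" (the principal point, pixels), "distortion" ([k1, k2, p1, p2, k3] as OpenCV has them; the pictures are not rectified), "extrinsics" (4x4, takes a point from camera to world coordinates); the wrist camera has in their place "mount" (4x4, takes a point from camera to tool coordinates, whose origin is the TCP and whose axes are the flange's). Camera axes: x right, y down, z forward; pixel columns grow to the right and rows downward; lengths in m; the calibration is good to about 2 mm. A picture is of the moment at which its call begins: read the wrist's pose just before it. camera_model takes no time and is no camera call.
- r.finish_job(): hands the job in; it is judged then, once.
Trained networks look in the newest picture that a camera, given by its name, has taken for a name from the list of things; names that differ only in an ending like _2 or _b are one class to them, and where a whole thing is asked for, a point or a joint stands for the part that bears it (a point fixed in the world has none). Each returns a list of dicts, best first, with "conf" (0 to 1); they miss things now and then, are a little off and sometimes report something else, mostly with a low value. They report only what shows in the picture. A call takes as long as a camera call. They do not tell look-alikes from the thing itself.
- vision.find_in(camera, thing): "uv" ([column, row] in pixels, amid what is visible of it).
- vision.cut_out(camera, thing): "region" (384x512 bool, what is visible of it) and "uv" ([column, row] in pixels, amid what is visible of it).
The state is a dict: "time_s": time; "joints": joint angles; "joint_velocities": joint speeds; "effort": joint torques, N m; "tcp_pos": TCP position; "ee_rot": TCP orientation; "wrist_force": force on the tool from outside, world axes, zero at the start; "moment": the same for the moment, N m; "gripper_width": opening from 0.0 (shut) to 1.0 (fully open); "gripper_force": force on a finger pad.
Only numpy, scipy, OpenCV 4.12 (cv2) and the standard library are available. Lean on these libraries where they do the work, as an engineer would, in place of code of your own. Each camera call takes 0.05 s, during which the arm holds its last target. There are 200 camera calls.

## Working session

There is one attempt and no reset: what is moved stays moved. The work goes in short steps, Python scripts to look and compute and a shell command to move; the robot and the scene stay as the last step left them, time stands still between calls to the robot, and variables do not carry over. Pictures are saved under pics/ and viewed, at most 10 in all, crops included, and the job is handed in when it is done.

```bash
mkdir -p pics
cat > h.py <<'E'
import numpy as np, cv2
from station import r, vision
def K(n):
    m=vision.camera_model(n); f=192/np.tan(np.radians(m["vertical_fov"])/2)
    return np.array([[f,0,m["cx"]],[0,f,m["cy"]],[0,0,1]]),np.array(m["distortion"],float),m
def T(n,s=None):
    k,d,m=K(n)
    if n!="wrist": return np.array(m["extrinsics"])
    s=s or r.sense(); X=np.eye(4); X[:3,:3]=s["ee_rot"]; X[:3,3]=s["tcp_pos"]; return X@np.array(m["mount"])
def cloud(n,depth,X):
    k,d,m=K(n); v,u=np.mgrid[0:384,0:512]
    p=cv2.undistortPoints(np.stack([u,v],-1).reshape(-1,1,2).astype(float),k,d).reshape(384,512,2)
    P=np.dstack([p,np.ones((384,512))])*depth[...,None]
    P=P@X[:3,:3].T+X[:3,3]; P[depth==0]=np.nan; return P
def look(n,name=None):
    X=T(n); im,d=vision.capture(n)
    if name: cv2.imwrite(f"pics/{name}.png",im[...,::-1])
    return im,d,cloud(n,d,X)
E
cat > a.py <<'E'
from h import *
np.set_printoptions(precision=4,suppress=True)
ims=[]
for n in("scene","top"):
    im,d,P=look(n); ims.append(im); np.save(n+"P.npy",P)
    for t in("hub","hub_near","hub_far","case","lid","tin","eraser","spool"):
        for o in vision.cut_out(n,t)[:4]:
            q=P[o["region"]]; q=q[~np.isnan(q[:,0])]
            if o["conf"]>.3: print(n,t,round(o["conf"],2),np.round(o["uv"]),np.percentile(q,2,0),np.percentile(q,98,0),np.median(im[o["region"]],0))
a=np.hstack(ims); cv2.imwrite("pics/a.png",cv2.resize(ims[0],(768,576))[...,::-1]); cv2.imwrite("pics/b.png",cv2.resize(ims[1],(768,576))[...,::-1])
s=r.sense(); print(s["tcp_pos"],s["ee_rot"],s["time_s"],s["gripper_width"])
E
python3 a.py
```

```text
scene hub 0.72 [305. 225.] [0.4554 0.0407 0.0023] [0.4924 0.0805 0.0317] [151. 155. 148.]
scene hub 0.33 [257. 138.] [ 0.5728 -0.2786  0.0424] [ 0.6033 -0.1638  0.1952] [34. 36. 36.]
scene hub_near 0.68 [308. 194.] [ 0.44   -0.1096  0.0022] [ 0.4803 -0.073   0.0316] [54. 24. 72.]
scene hub_near 0.61 [304. 171.] [ 0.4453 -0.2646  0.0063] [ 0.4826 -0.1506  0.0385] [91.  93.5 90. ]
scene hub_far 0.45 [307. 227.] [0.4554 0.0417 0.0025] [0.4943 0.0805 0.0317] [149. 153. 147.]
scene hub_far 0.43 [275. 168.] [ 0.5306 -0.2316  0.0127] [ 0.5642 -0.2049  0.0362] [84. 86. 82.]
scene case 0.64 [277. 166.] [ 0.4353 -0.3576  0.0032] [ 0.6015 -0.1492  0.1932] [44. 46. 47.]
scene lid 0.75 [261. 137.] [ 0.5729 -0.4235  0.0192] [ 0.6149 -0.164   0.1955] [34. 36. 37.]
scene tin 0.77 [265. 238.] [0.5495 0.0941 0.0075] [0.5835 0.1276 0.0318] [156. 116.  37.]
scene eraser 0.63 [332. 295.] [0.4243 0.2613 0.004 ] [0.4518 0.2752 0.0183] [141. 139. 134.]
top hub 0.79 [242. 238.] [0.4537 0.0424 0.0244] [0.4933 0.0805 0.0315] [184.  186.5 189. ]
top hub 0.43 [354. 239.] [ 0.4438 -0.225   0.0028] [ 0.4849 -0.1863  0.0344] [140. 143. 141.]
top hub_near 0.49 [355. 240.] [ 0.4443 -0.225   0.0043] [ 0.485  -0.1869  0.0343] [143. 145. 144.]
top hub_far 0.58 [358. 208.] [ 0.5283 -0.2341  0.0069] [ 0.5654 -0.1991  0.0342] [113.  115.  112.5]
top case 0.74 [368. 210.] [ 0.4341 -0.2721  0.0006] [ 0.5998 -0.1539  0.1921] [82. 84. 86.]
top lid 0.55 [370. 186.] [ 0.5721 -0.2736  0.0425] [ 0.603  -0.166   0.1933] [74. 76. 77.]
top tin 0.49 [224. 200.] [0.5488 0.091  0.0122] [0.5836 0.1271 0.0305] [181. 153.  75.]
top eraser 0.63 [158. 256.] [0.4189 0.2563 0.0021] [0.4493 0.2748 0.0177] [159. 159. 154.]
top spool 0.52 [312. 128.] [ 0.7337 -0.1342 -0.0004] [ 0.7782 -0.0877  0.0322] [170.  152.5 122. ]
[0.1484 0.6071 0.4048] [[ 0.9714 -0.2374 -0.    ]
 [-0.2374 -0.9714  0.    ]
 [-0.     -0.     -1.    ]] 0.9 0.9996650582873742
```

View pics/a.png

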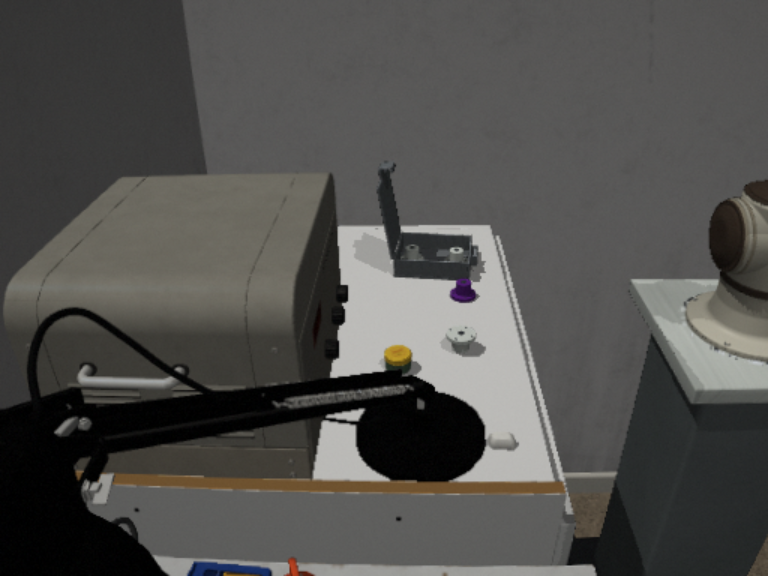

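View pics/b.png

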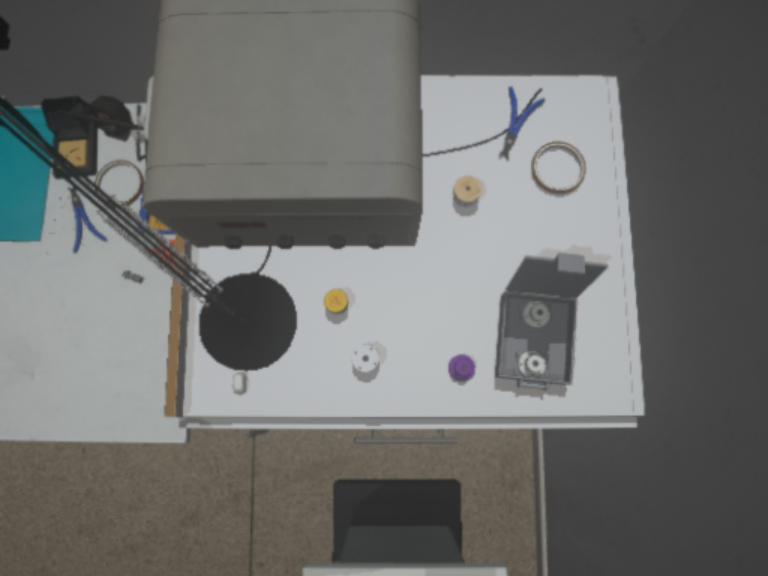

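The scene view (scaled 1.5x) shows the loose grey-white hub at (461,337), with the purple look-alike at (463,290). The case is at (435,255) with its lid open, the tin at (398,357) and the eraser at (502,440). The top view has the hub at (365,357), purple at (461,367), case hubs at (533,363) and (537,313), the spool at (467,189), and a black lamp shade at (248,320).

Hub candidates are white (365,357), purple (461,367), and two inside the case. The white one fits: it is outside the case, flange up and not purple. I'll confirm that in a crop and measure the lamp and case.

```bash
cat > b.py <<'E'
from h import *
np.set_printoptions(precision=4,suppress=True)
for n in("top","scene"):
    P=np.load(n+"P.npy")
    # lamp: high points over work area
    m=(P[...,2]>.12)&(P[...,0]>.2)&(P[...,0]<.9)&(P[...,1]>-.15)&(P[...,1]<.7)
    H=np.histogram2d(P[m][:,0],P[m][:,1],bins=[np.arange(.2,.9,.1),np.arange(-.2,.71,.1)])
    print(n,"min/max z per cell x rows .2-.9, y cols -.2...7")
    for i in range(7):
        row=[]
        for j in range(9):
            c=m&(abs(P[...,0]-.25-.1*i)<.05)&(abs(P[...,1]+.15-.1*j)<.05); z=P[c][:,2]
            row.append("   -     " if c.sum()<5 else f"{z.min():.2f}-{z.max():.2f}")
        print(f"{.25+.1*i:.2f}",*row)
P=np.load("topP.npy")
# case rim
m=(abs(P[...,2]-.036)<.005)&(P[...,0]>.42)&(P[...,0]<.62)&(P[...,1]>-.29)&(P[...,1]<-.14)
q=P[m][:,:2].astype(np.float32); print("rim",len(q),cv2.minAreaRect(q))
def circ(c,z0,z1,rr):
    m=(P[...,2]>z0)&(P[...,2]<z1)&(np.hypot(P[...,0]-c[0],P[...,1]-c[1])<rr); q=P[m][:,:2].astype(np.float32)
    print(c,m.sum(),np.median(P[m],0),cv2.minEnclosingCircle(q))
circ((.474,.061),.024,.036,.03); circ((.465,-.206),.026,.034,.016); circ((.547,-.217),.026,.034,.016)
m=(P[...,2]>.06)&(P[...,2]<.15)&(P[...,0]>.55)&(P[...,0]<.65)&(P[...,1]>-.29)&(P[...,1]<-.14)
q=P[m]; A=np.c_[q[:,1:],np.ones(len(q))]; print("lid x=ay+bz+c",np.linalg.lstsq(A,q[:,0],rcond=None)[0], q[:,1].min(),q[:,1].max())
im,_,_=look("top"); cv2.imwrite("pics/c.png",cv2.resize(im[190:290,210:420],(798,380),interpolation=cv2.INTER_CUBIC)[...,::-1])
E
python3 b.py
```

```text
top min/max z per cell x rows .2-.9, y cols -.2...7
0.25    -         -         -         -         -         -         -         -         -     
0.35    -         -         -         -         -         -         -         -         -     
0.45    -         -         -         -         -         -         -         -         -     
0.55    -         -         -         -      0.12-0.14 0.12-0.16    -         -         -     
0.65    -      0.12-0.26 0.12-0.27 0.12-0.27 0.12-0.27 0.12-0.26 0.17-0.23    -         -     
0.75    -      0.22-0.26 0.25-0.27 0.26-0.27 0.26-0.27 0.18-0.27 0.19-0.33 0.22-0.29    -     
0.85    -      0.22-0.26 0.25-0.27 0.26-0.27 0.26-0.27 0.18-0.27    -      0.23-0.26    -     
scene min/max z per cell x rows .2-.9, y cols -.2...7
0.25    -         -         -         -         -         -         -         -         -     
0.35    -         -         -         -         -         -         -         -         -     
0.45    -         -         -         -         -         -         -         -         -     
0.55    -         -         -         -     
[... 161 characters left out ...]
   -      0.26-0.27 0.26-0.27 0.26-0.27 0.14-0.27 0.19-0.34 0.22-0.35 0.21-0.36
0.85    -         -      0.26-0.27 0.26-0.27 0.26-0.27 0.13-0.27    -      0.29-0.30    -     
rim 570 ((0.5016762018203735, -0.2117946743965149), (0.11556746810674667, 0.15046530961990356), 83.77576446533203)
(0.474, 0.061) 260 [0.4746 0.0614 0.028 ] ((0.4741998314857483, 0.06103001534938812), 0.021790608763694763)
(0.465, -0.206) 90 [ 0.4644 -0.2049  0.0319] ((0.46466392278671265, -0.20498497784137726), 0.013035326264798641)
(0.547, -0.217) 81 [ 0.5454 -0.2167  0.0317] ((0.5456241965293884, -0.21736104786396027), 0.012959783896803856)
lid x=ay+bz+c [0.1138 0.1731 0.5922] -0.2779033585034226 -0.16332975640332628
```

View pics/c.png

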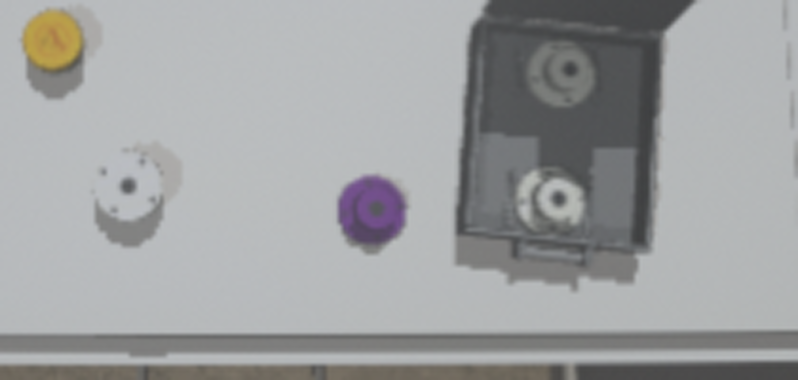

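The crop shows the loose white hub, flange up with bolt holes, at (128,185). The purple look-alike is at (372,208), and the two case hubs are at (555,200) and (562,72). The white one at world (0.474, 0.061) is the target. Next I'll locate the lamp, which gives no depth reading, and the microwave edge, then work out the first move.

```bash
cat > c.py <<'E'
from h import *
np.set_printoptions(precision=4,suppress=True)
def ray(n,uv):
    k,d,m=K(n); X=T(n); p=cv2.undistortPoints(np.array([[uv]],float),k,d)[0,0]; v=X[:3,:3]@np.r_[p,1]; return X[:3,3],v/np.linalg.norm(v)
def tri(a,b):
    (o1,v1),(o2,v2)=ray("top",a),ray("scene",b)
    t=np.linalg.lstsq(np.c_[v1,-v2],o2-o1,rcond=None)[0]; return o1+t[0]*v1,o2+t[1]*v2
print("shade",*tri((165,213),(281,291)),"tip",*tri((159,211),(279,270)))
for uv in((133,213),(197,213),(165,182),(165,246)):
    o,v=ray("top",uv); print(uv,[o+v*((z-o[2])/v[2]) for z in(.3,.4,.5)])
for n in("top","scene"):
    P=np.load(n+"P.npy"); m=(P[...,2]>.1)&(P[...,0]>.6)&(P[...,0]<.75)&(P[...,1]>-.14)&(P[...,1]<.2)
    print("mw",np.percentile(P[m],[.5,2,98],0))
print(np.array(vision.camera_model("wrist")["mount"]), T("top")[:3,3],T("scene")[:3,3])
E
python3 c.py
```

```text
shade [0.5376 0.2552 0.0062] [0.5341 0.2556 0.0059] tip [0.5359 0.257  0.0577] [0.5383 0.2567 0.0579]
(133, 213) [array([0.5013, 0.2388, 0.3   ]), array([0.489 , 0.2059, 0.4   ]), array([0.4766, 0.1731, 0.5   ])]
(197, 213) [array([0.5012, 0.129 , 0.3   ]), array([0.4889, 0.1131, 0.4   ]), array([0.4765, 0.0971, 0.5   ])]
(165, 182) [array([0.555 , 0.1857, 0.3   ]), array([0.5344, 0.1611, 0.4   ]), array([0.5138, 0.1364, 0.5   ])]
(165, 246) [array([0.4456, 0.1816, 0.3   ]), array([0.4418, 0.1576, 0.4   ]), array([0.438 , 0.1335, 0.5   ])]
mw [[ 0.656  -0.0198  0.1051]
 [ 0.6563 -0.0157  0.1143]
 [ 0.7473  0.1956  0.2645]]
mw [[ 0.6546 -0.0125  0.1007]
 [ 0.657   0.0034  0.1067]
 [ 0.7468  0.1969  0.2659]]
[[-0.0009 -0.9649 -0.2626  0.0702]
 [ 1.     -0.0008 -0.0005 -0.0001]
 [ 0.0003 -0.2626  0.9649  0.02  ]
 [ 0.      0.      0.      1.    ]] [0.4211 0.0255 0.9497] [0.5473 0.8455 0.5566]
```

The black disc is a lamp base flat on the surface at about (0.536, 0.255). Its arm rises away from my path, and the microwave edge at y≈-0.02 is clear too. I'll use the turned-round wrist yaw so the wrist camera stays on the robot side, away from the lid.

```bash
cat >> h.py <<'E'
def go(x,y,z,ang):
    "shift/turn in tool axes to TCP x,y,z (m), pointing down, tool x at ang deg"
    from scipy.spatial.transform import Rotation as R
    s=r.sense(); Rc=np.array(s["ee_rot"]); c,q=np.cos(np.radians(ang)),np.sin(np.radians(ang))
    Rt=np.array([[c,q,0],[q,-c,0],[0,0,-1.]])
    print("t",round(s["time_s"],2),"shift",np.round(Rc.T@(np.array([x,y,z])-s["tcp_pos"])*1000,1),"turn",np.round(R.from_matrix(Rc.T@Rt).as_rotvec(degrees=True),2),"F",np.round(s["wrist_force"],1))
E
python3 -m creep '[[1,19,19,0,0,0,7],[1,37,38,0,0,0,14],[1,56,57,0,0,0,21],[1,75,76,0,0,0,28],[1,93,95,0,0,0,35],[1,112,113,0,0,0,42],[1,130,132,0,0,0,49],[1,149,151,0,0,0,57]]'; python3 -c "
from h import *; go(.365,.243,.405,-130); go(.474,.061,.37,-186.5)"
```

```text
time_s: 1.62
tcp_pos: [0.2577, 0.4238, 0.4049]
ee_rot: [[0.338, -0.941, 0.0], [-0.941, -0.338, 0.0], [-0.0, -0.0, -1.0]]
wrist_force: [0.5, 0.2, 0.1]
gripper_width: 1.001
gripper_force: 0.0
t 1.62 shift [ 2.065e+02 -3.980e+01 -1.000e-01] turn [-0.000e+00  3.000e-02  5.977e+01] F [0.5 0.2 0.1]
t 1.62 shift [414.6 -80.8  34.8] turn [1.0000e-02 3.0000e-02 1.1627e+02] F [0.5 0.2 0.1]
```

```bash
python3 -m creep '[[1,26,-5,0,0,0,7],[1,52,-10,0,0,0,14],[1,78,-15,0,0,0,21],[1,104,-20,0,0,0,28],[1,130,-25,0,0,0,35],[1,156,-30,0,0,0,42],[1,182,-35,0,0,0,49],[1,207,-40,0,0,0,57]]'; python3 -c "
from h import *; go(.474,.061,.37,-186.5)"
```

```text
time_s: 2.28
tcp_pos: [0.3664, 0.243, 0.4051]
ee_rot: [[-0.593, -0.805, 0.001], [-0.805, 0.593, 0.001], [-0.001, -0.0, -1.0]]
wrist_force: [-0.7, 0.4, -0.8]
gripper_width: 1.0
gripper_force: 0.0
t 2.28 shift [  82.7 -194.7   35. ] turn [2.00e-02 4.00e-02 6.01e+01] F [-0.7  0.4 -0.8]
```

```bash
python3 -m creep '[[1,10,-24,4,0,0,7],[1,20,-49,8,0,0,14],[1,31,-73,13,0,0,21],[1,41,-97,17,0,0,28],[1,52,-122,22,0,0,35],[1,62,-146,26,0,0,42],[1,72,-170,30,0,0,49],[1,83,-195,35,0,0,56]]'; python3 -m creep '[[1,0,0,0,0,0,4],[1,0,0,0,0,0,4]]'
cat > d.py <<'E'
from h import *
np.set_printoptions(precision=4,suppress=True)
im,d,P=look("wrist","w1")
m=(abs(P[...,2]-.029)<.005)&(np.hypot(P[...,0]-.474,P[...,1]-.061)<.035); q=P[m]
print(m.sum(),np.median(q,0),cv2.minEnclosingCircle(q[:,:2].astype(np.float32)))
print([ (o["conf"],o["uv"]) for o in vision.find_in("wrist","hub")])
go(.474,.061,.2,-186.5)
E
python3 d.py
```

```text
time_s: 2.95
tcp_pos: [0.4753, 0.0613, 0.37]
ee_rot: [[-0.999, 0.042, 0.001], [0.042, 0.999, 0.0], [-0.001, 0.0, -1.0]]
wrist_force: [0.0, 0.1, 0.1]
gripper_width: 1.001
gripper_force: 0.0
time_s: 3.12
tcp_pos: [0.4752, 0.0613, 0.3694]
ee_rot: [[-0.994, 0.11, -0.001], [0.11, 0.994, -0.0], [0.001, -0.0, -1.0]]
wrist_force: [-0.5, -0.1, 0.3]
gripper_width: 1.0
gripper_force: 0.0
1101 [0.4713 0.0607 0.0283] ((0.4721926748752594, 0.060636479407548904), 0.022147517651319504)
[(0.66, [254.4, 175.9])]
t 3.22 shift [  0.6  -1.5 169.9] turn [0.01 0.01 0.53] F [-0.4  1.3  0.1]
```

View pics/w1.png

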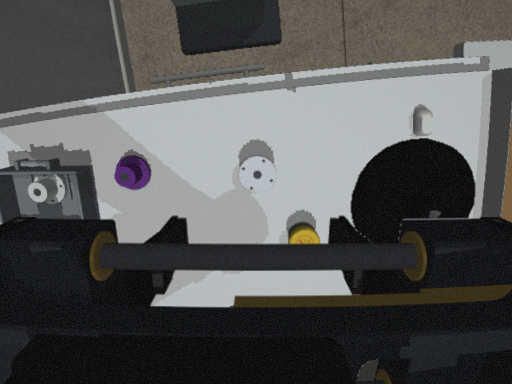

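The wrist view shows the hub at (257,175), the purple look-alike at (132,172) and the tin at (304,238). Going down over the hub.

```bash
python3 -m creep '[[1,2,0,35,0,0,0.5],[1,2,0,70,0,0,0.5],[1,2,0,105,0,0,0.5],[1,2,0,135,0,0,0.5],[1,2,0,155,0,0,0.5],[1,2,0,168,0,0,0.5],[1,2,0,175,0,0,0.5],[1,2,0,175,0,0,0.5]]' && python3 -m creep '[[-1,0,0,0,0,0,0],[-1,0,0,0,0,0,0],[-1,0,0,0,0,0,0],[-1,0,0,0,0,0,0],[-1,0,0,0,0,0,0],[-1,0,0,0,0,0,0],[-1,0,0,0,0,0,0],[-1,0,0,0,0,0,0]]'
```

```text
time_s: 3.88
tcp_pos: [0.4724, 0.0633, 0.1938]
ee_rot: [[-0.994, 0.112, -0.002], [0.112, 0.994, -0.001], [0.002, -0.001, -1.0]]
wrist_force: [0.2, -0.5, 0.9]
gripper_width: 1.004
gripper_force: 0.0
time_s: 4.55
tcp_pos: [0.4728, 0.0626, 0.1949]
ee_rot: [[-0.993, 0.114, -0.0], [0.114, 0.993, -0.0], [-0.0, -0.0, -1.0]]
wrist_force: [-0.2, -0.4, 2.6]
gripper_width: 0.495
gripper_force: 30.0
```

```bash
python3 -m creep '[[-1,0,0,-20,0,0,0],[-1,0,0,-45,0,0,0],[-1,0,0,-75,0,0,0],[-1,0,0,-105,0,0,0],[-1,0,0,-105,0,0,0]]'; python3 -c "
from h import *; go(.490,-.211,.30,-186.5)"
```

```text
time_s: 4.97
tcp_pos: [0.4744, 0.0633, 0.3053]
ee_rot: [[-0.994, 0.113, 0.011], [0.113, 0.994, 0.004], [-0.011, 0.005, -1.0]]
wrist_force: [0.3, 0.6, -0.7]
gripper_width: 0.493
gripper_force: 30.0
t 4.97 shift [ -46.4 -270.8    4.4] turn [0.29 0.61 0.02] F [ 0.3  0.6 -0.7]
```

```bash
python3 -m creep '[[-1,-6,-36,0,0,0,0],[-1,-12,-72,0,0,0,0],[-1,-18,-108,0,0,0,0],[-1,-25,-144,0,0,0,0],[-1,-31,-180,0,0,0,0],[-1,-37,-216,0,0,0,0],[-1,-42,-248,0,0,0,0],[-1,-46,-270,0,0,0,0]]'; python3 -m creep '[[-1,0,0,0,0,0,0],[-1,0,0,0,0,0,0]]';  cat > e.py <<'E'
from h import *
np.set_printoptions(precision=4,suppress=True)
for n,nm in(("wrist","w2"),("top",None)):
    im,d,P=look(n,nm); np.save(n+"P2.npy",P)
    for c in((.4646,-.205),(.5456,-.2173)):
        m=(P[...,2]>.026)&(P[...,2]<.036)&(np.hypot(P[...,0]-c[0],P[...,1]-c[1])<.017); q=P[m]
        if m.sum()>20: print(n,m.sum(),np.median(q,0),cv2.minEnclosingCircle(q[:,:2].astype(np.float32)))
    m=(abs(P[...,2]-.036)<.004)&(P[...,0]<.455)&(P[...,0]>.42)&(P[...,1]>-.29)&(P[...,1]<-.14); q=P[m]
    if m.sum()>20: print("front rim",m.sum(),np.polyfit(q[:,1],q[:,0],1),np.percentile(q[:,:2],[2,98],0))
    m=(P[...,2]>.03)&(P[...,2]<.041)&(P[...,0]<.54)&(P[...,0]>.44)&(abs(P[...,1]+.155)<.02); q=P[m]
    if m.sum()>20: print("left rim",m.sum(),np.polyfit(q[:,0],q[:,1],1),np.median(q,0))
go(.5052,-.2112,.30,-186.5)
E
python3 e.py
```

```text
time_s: 5.63
tcp_pos: [0.4871, -0.2133, 0.299]
ee_rot: [[-0.993, 0.116, -0.001], [0.116, 0.993, 0.0], [0.001, 0.0, -1.0]]
wrist_force: [0.6, 0.4, -0.6]
gripper_width: 0.491
gripper_force: 30.0
time_s: 5.8
tcp_pos: [0.4872, -0.2118, 0.2988]
ee_rot: [[-0.993, 0.117, -0.001], [0.117, 0.993, 0.001], [0.001, 0.0, -1.0]]
wrist_force: [0.1, 0.5, -0.8]
gripper_width: 0.492
gripper_force: 30.0
wrist 676 [ 0.4622 -0.2068  0.0321] ((0.46280473470687866, -0.20696046948432922), 0.013046380132436752)
front rim 989 [0.0609 0.4524] [[ 0.4276 -0.2624]
 [ 0.4543 -0.149 ]]
left rim 667 [-0.0004 -0.1556] [ 0.4723 -0.1549  0.0357]
top 39 [ 0.4573 -0.2028  0.0317] ((0.4609513580799103, -0.20488640666007996), 0.012701774947345257)
front rim 82 [0.026  0.4459] [[ 0.4312 -0.263 ]
 [ 0.4549 -0.194 ]]
t 5.9 shift [-17.9   1.2  -0.8] turn [ 0.02 -0.06 -0.07] F [ 0.2  0.5 -0.7]
```

View pics/w2.png

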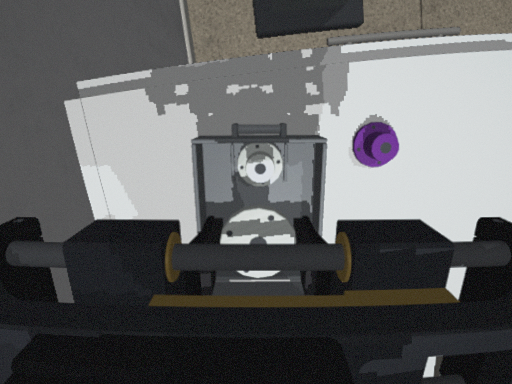

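In the wrist view the case sits square to the tool. The near hub is at (260,165), the held hub's flange at (258,243), the front catch at (260,130) and the purple one at (376,146). I'll measure the held hub relative to the near hub in this same picture.

```bash
cat > f.py <<'E'
from h import *
from scipy.optimize import least_squares
np.set_printoptions(precision=4,suppress=True)
P=np.load("wristP2.npy")
def fit(P,m,rad,c0):
    e=m&~cv2.erode(m.astype(np.uint8),np.ones((3,3))).astype(bool); q=P[e][:,:2]
    s=least_squares(lambda c:np.hypot(*(q-c).T)-rad,c0,loss="soft_l1",f_scale=.0008); print(m.sum(),e.sum(),"z",np.median(P[m][:,2]),"c",s.x)
for lo,hi in((.125,.14),):
    m=(P[...,2]>lo)&(P[...,2]<hi)&(np.hypot(P[...,0]-.487,P[...,1]+.212)<.026); m[240:]=False
    q=P[m]; print(np.percentile(q,[1,99],0)); 
    e=m.copy(); # leftmost/top boundary only: first pixel of each column
    pts=[]
    for u in range(512):
        v=np.flatnonzero(m[:,u]); 
        if len(v): pts.append(P[v[0],u,:2])
    pts=np.array(pts); s=least_squares(lambda c:np.hypot(*(pts-c).T)-.022,(.487,-.212),loss="soft_l1",f_scale=.0008); print(len(pts),s.x,np.abs(s.fun).mean())
m=(P[...,2]>.029)&(P[...,2]<.036)&(np.hypot(P[...,0]-.463,P[...,1]+.207)<.016); fit(P,m,.013,(.463,-.207))
E
python3 f.py
```

```text
[[ 0.4641 -0.2327  0.1265]
 [ 0.4843 -0.1886  0.1379]]
88 [ 0.4859 -0.2115] 0.0006369850736675142
662 130 z 0.032150988051864615 c [ 0.4628 -0.207 ]
```

```bash
python3 -m creep '[[-1,-10,1,0,0,0,0],[-1,-17,2.5,0,0,0,0],[-1,-17,2.5,15,0,0,0],[-1,-17,2.5,35,0,0,0],[-1,-17,2.5,55,0,0,0],[-1,-17,2.5,68,0,0,0],[-1,-17,2.5,70,0,0,0],[-1,-17,2.5,70,0,0,0]]'; python3 -c "
from h import *; go(.5045,-.2112,.199,-186.5)"
```

```text
time_s: 6.57
tcp_pos: [0.5055, -0.2095, 0.2291]
ee_rot: [[-0.994, 0.113, -0.002], [0.113, 0.994, -0.0], [0.002, -0.0, -1.0]]
wrist_force: [0.5, -0.7, -0.3]
gripper_width: 0.492
gripper_force: 30.0
t 6.57 shift [ 0.7 -1.8 30.1] turn [-0.01 -0.09  0.03] F [ 0.5 -0.7 -0.3]
```

```bash
python3 -m creep '[[-1,1,-1,6,0,0,0],[-1,1,-1,12,0,0,0],[-1,1,-1,18,0,0,0],[-1,1,-1,23,0,0,0],[-1,1,-1,27,0,0,0],[-1,1,-1,29,0,0,0],[-1,1,-1,29,0,0,0],[-1,1,-1,29,0,0,0]]'
```

```text
time_s: 7.23
tcp_pos: [0.5037, -0.2112, 0.2007]
ee_rot: [[-0.993, 0.114, -0.0], [0.114, 0.993, -0.0], [0.0, -0.0, -1.0]]
wrist_force: [-0.7, -0.2, -1.3]
gripper_width: 0.49
gripper_force: 30.0
```

```bash
python3 -m creep '[[-1,0,0,1,0,0,0],[-1,0,0,2,0,0,0],[-1,0,0,2,0,0,0],[-1,0,0,2,0,0,0]]';python3 -m creep '[[0.3,0,0,0,0,0,0],[0.3,0,0,0,0,0,0],[0.3,0,0,0,0,0,0],[0.3,0,0,0,0,0,0],[0.3,0,0,0,0,0,0]]'
```

```text
time_s: 7.57
tcp_pos: [0.5038, -0.2112, 0.199]
ee_rot: [[-0.993, 0.114, 0.001], [0.114, 0.993, -0.0], [-0.001, -0.0, -1.0]]
wrist_force: [-0.6, 0.6, -0.2]
gripper_width: 0.492
gripper_force: 30.0
time_s: 7.98
tcp_pos: [0.5036, -0.2111, 0.1987]
ee_rot: [[-0.993, 0.114, -0.0], [0.114, 0.993, 0.0], [0.0, 0.0, -1.0]]
wrist_force: [0.1, 0.4, -0.3]
gripper_width: 0.643
gripper_force: 0.0
```

```bash
python3 -m creep '[[0.3,0,0,-15,0,0,0],[0.3,0,0,-35,0,0,0],[0.3,0,0,-65,0,0,0],[0.3,20,0,-95,0,0,0],[0,40,0,-120,0,0,0],[-0.5,60,0,-120,0,0,0],[-1,70,0,-120,0,0,0],[-1,70,0,-120,0,0,0]]'
cat > g.py <<'E'
from h import *
np.set_printoptions(precision=4,suppress=True)
im,d,P=look("wrist"); np.save("wristP3.npy",P)
for c,rr in(((.463,-.207),.014),((.5025,-.2115),.024),((.542,-.216),.014)):
    m=(P[...,2]>.027)&(P[...,2]<.04)&(np.hypot(P[...,0]-c[0],P[...,1]-c[1])<rr); q=P[m]
    if m.sum()>20: print(m.sum(),np.median(q,0),np.percentile(q[:,2],[5,95]),cv2.minEnclosingCircle(q[:,:2].astype(np.float32)))
cv2.imwrite("pics/w3.png",im[...,::-1])
im,d,P=look("top"); np.save("topP3.npy",P)
m=(P[...,2]>.06)&(P[...,0]>.55)&(P[...,0]<.65)&(P[...,1]>-.29)&(P[...,1]<-.14)
q=P[m]; A=np.c_[q[:,1:],np.ones(len(q))]; print(m.sum(),"lid x=ay+bz+c",np.linalg.lstsq(A,q[:,0],rcond=None)[0], np.percentile(q,[1,99],0))
E
python3 g.py
```

```text
time_s: 8.65
tcp_pos: [0.4319, -0.2029, 0.3187]
ee_rot: [[-0.993, 0.115, -0.001], [0.115, 0.993, 0.001], [0.001, 0.001, -1.0]]
wrist_force: [-0.1, 0.3, 0.4]
gripper_width: 0.43
gripper_force: 0.0
503 [ 0.4609 -0.2067  0.0319] [0.0305 0.0329] ((0.46170198917388916, -0.20685718953609467), 0.012971024960279465)
286 [ 0.4858 -0.2102  0.0318] [0.0283 0.033 ] ((0.5026224851608276, -0.21111398935317993), 0.022484835237264633)
333 [ 0.5392 -0.217   0.0319] [0.0285 0.0332] ((0.5419419407844543, -0.21740476787090302), 0.012545966543257236)
1222 lid x=ay+bz+c [0.1138 0.1041 0.5993] [[ 0.5737 -0.2768  0.0615]
 [ 0.6039 -0.1648  0.1945]]
```

View pics/w3.png

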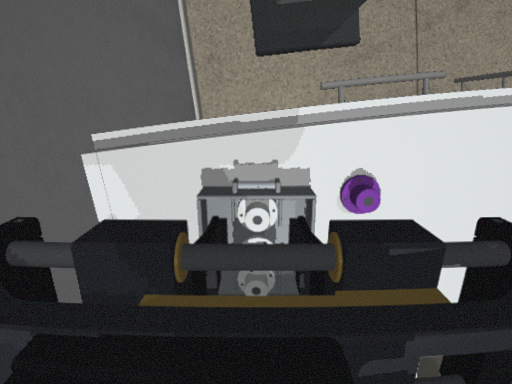

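The loose hub's top is at z=0.0318, level with its neighbours at 0.0319 and midway between them, so it's seated flat. The picture shows the three hubs in line at about (257,213), (258,243) and (257,285). Next I'll go over and behind the lid with the fingers shut.

```bash
python3 -m creep '[[-1,0,0,-40,0,0,0],[-1,0,0,-80,0,0,0],[-1,-20,0,-88,0,0,0],[-1,-60,0,-88,0,0,0],[-1,-100,0,-88,0,0,0],[-1,-140,0,-88,0,0,0],[-1,-180,0,-88,0,0,0],[-1,-200,0,-88,0,0,0]]'; python3 -m creep '[[-1,0,0,0,0,0,0],[-1,0,0,0,0,0,0]]'
cat > s.py <<'E'
from h import *
s=r.sense(); t=np.array(s["tcp_pos"]); e=np.array([.9936,-.1132]); v=t[:2]-[.5725,-.219]
print("t",round(s["time_s"],2),"u",round(1000*v@e,1),"v",round(1000*(v@[.1132,.9936]),1),"tipz",round(1000*(t[2]-.182),1),"F",np.round(s["wrist_force"],1),"w",round(s["gripper_width"],3))
E
python3 s.py
```

```text
time_s: 9.42
tcp_pos: [0.6377, -0.2263, 0.4035]
ee_rot: [[-0.994, 0.114, -0.002], [0.114, 0.994, -0.0], [0.002, -0.001, -1.0]]
wrist_force: [-0.7, 0.4, -0.4]
gripper_width: 0.005
gripper_force: 0.0
time_s: 9.58
tcp_pos: [0.6348, -0.226, 0.4035]
ee_rot: [[-0.993, 0.114, -0.004], [0.114, 0.993, 0.0], [0.004, 0.0, -1.0]]
wrist_force: [-0.5, 0.4, -0.0]
gripper_width: 0.002
gripper_force: 0.0
t 9.58 u 62.7 v 0.1 tipz 221.5 F [-0.5  0.4 -0. ] w 0.002
```

```bash
python3 -m creep '[[-1,0,0,20,0,0,0],[-1,0,0,42,0,0,0],[-1,0,0,58,0,0,0],[-1,0,0,60,0,0,0],[-1,0,0,60,0,0,0]]'; python3 s.py; python3 -m creep '[[-1,8,0,0,0,0,0],[-1,16,0,0,0,0,0],[-1,24,0,0,0,0,0],[-1,32,0,0,0,0,0],[-1,40,0,0,0,0,0],[-1,48,0,0,0,0,0],[-1,48,0,0,0,0,0]]'; python3 s.py
```

```text
time_s: 10.0
tcp_pos: [0.6323, -0.226, 0.3456]
ee_rot: [[-0.993, 0.114, -0.003], [0.114, 0.993, 0.0], [0.003, -0.0, -1.0]]
wrist_force: [0.3, -0.8, 0.3]
gripper_width: 0.004
gripper_force: 0.0
t 10.0 u 60.2 v -0.2 tipz 163.6 F [ 0.3 -0.8  0.3] w 0.004
time_s: 10.58
tcp_pos: [0.5835, -0.2203, 0.3475]
ee_rot: [[-0.993, 0.115, -0.0], [0.115, 0.993, 0.0], [0.0, 0.0, -1.0]]
wrist_force: [-1.1, -0.1, 0.6]
gripper_width: 0.004
gripper_force: 0.0
t 10.58 u 11.0 v -0.1 tipz 165.5 F [-1.1 -0.1  0.6] w 0.004
```

```bash
python3 -m creep '[[-1,10,0,1,0,0,0],[-1,20,0,3,0,0,0],[-1,30,0,5,0,0,0],[-1,41,0,8,0,0,0],[-1,52,0,11,0,0,0],[-1,63,0,15,0,0,0],[-1,78,0,23,0,0,0],[-1,93,0,32,0,0,0]]'; python3 s.py
```

```text
time_s: 11.25
tcp_pos: [0.4925, -0.2098, 0.3148]
ee_rot: [[-0.993, 0.114, 0.002], [0.114, 0.993, -0.0], [-0.002, -0.0, -1.0]]
wrist_force: [2.5, -0.5, 0.2]
gripper_width: 0.008
gripper_force: 0.5
t 11.25 u -80.5 v 0.1 tipz 132.8 F [ 2.5 -0.5  0.2] w 0.008
```

```bash
python3 -m creep '[[-1,14,0,11,0,0,0],[-1,28,0,24,0,0,0],[-1,36,0,34,0,0,0],[-1,44,0,44,0,0,0],[-1,50,0,55,0,0,0],[-1,54,0,63,0,0,0],[-1,56,0,67,0,0,0],[-1,56,0,67,0,0,0]]'; python3 s.py
cat > l.py <<'E'
from h import *
im,d,P=look("scene"); cv2.imwrite("pics/l%d.png"%(r.sense()["time_s"]*10),cv2.resize(im[120:220,220:370],(750,500),interpolation=cv2.INTER_CUBIC)[...,::-1])
E
python3 l.py; ls pics
```

```text
time_s: 11.92
tcp_pos: [0.4365, -0.2034, 0.2469]
ee_rot: [[-0.993, 0.115, -0.003], [0.115, 0.993, 0.0], [0.003, 0.0, -1.0]]
wrist_force: [0.0, 0.4, 0.0]
gripper_width: 0.004
gripper_force: 0.0
t 11.92 u -136.9 v 0.1 tipz 64.9 F [0.  0.4 0. ] w 0.004
a.png
b.png
c.png
l119.png
w1.png
w2.png
w3.png
```

View pics/l119.png

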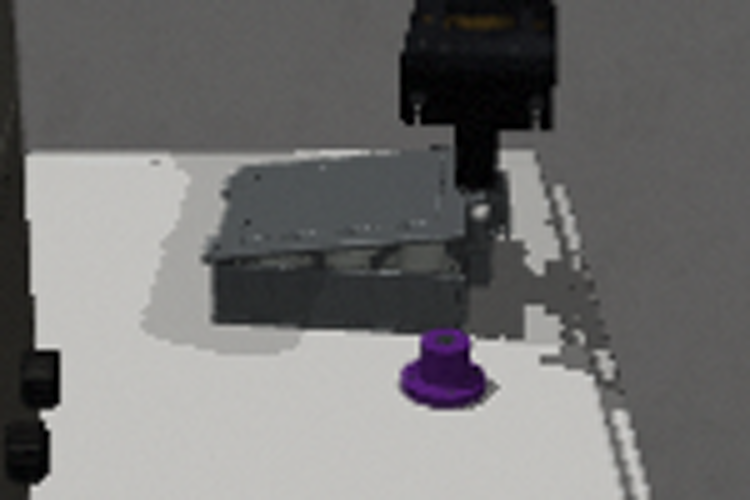

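The lid is nearly closed, at about 8–10°, with the fingertip on it by the tab at (478,185). The hub tops show underneath at (345,260). Now I'll press down through the catch.

```bash
python3 -m creep '[[-1,3,0,6,0,0,0],[-1,5,0,12,0,0,0],[-1,5,0,16,0,0,0],[-1,5,0,20,0,0,0],[-1,5,0,24,0,0,0],[-1,5,0,26,0,0,0],[-1,5,0,27,0,0,0],[-1,5,0,27,0,0,0]]'; python3 s.py
```

```text
time_s: 12.63
tcp_pos: [0.432, -0.2028, 0.2227]
ee_rot: [[-0.994, 0.113, -0.001], [0.113, 0.994, -0.001], [0.001, -0.001, -1.0]]
wrist_force: [-6.0, 2.8, 20.8]
gripper_width: 0.006
gripper_force: 10.3
t 12.63 u -141.4 v 0.2 tipz 40.7 F [-6.   2.8 20.8] w 0.006
```

```bash
python3 -m creep '[[-1,0,0,0,0,0,0],[-1,0,0,0,0,0,0],[-1,0,0,0,0,0,0]]'; python3 -m creep '[[-1,0,0,-10,0,0,0],[-1,0,0,-30,0,0,0],[-1,0,0,-65,0,0,0],[-1,0,0,-100,0,0,0],[-1,20,0,-130,0,0,0],[-1,40,0,-150,0,0,0],[-1,40,20,-150,0,0,0],[-1,40,20,-150,0,0,0]]';python3 s.py;  cat > m.py <<'E'
from h import *
np.set_printoptions(precision=4,suppress=True)
a=np.load("topP.npy")
for n in("top","scene"):
    im,d,P=look(n)
    m=(P[...,2]>.034)&(P[...,2]<.09)&(P[...,0]>.435)&(P[...,0]<.575)&(P[...,1]>-.275)&(P[...,1]<-.155); q=P[m]
    A=np.c_[q[:,:2],np.ones(len(q))]; print(n,m.sum(),"lid z=ax+by+c",np.linalg.lstsq(A,q[:,2],rcond=None)[0],np.percentile(q[:,2],[5,50,95]))
    if n=="scene": cv2.imwrite("pics/end.png",cv2.resize(im[120:260,220:370],(600,560),interpolation=cv2.INTER_CUBIC)[...,::-1])
    for t in("tin","eraser","spool"):
        for o in vision.cut_out(n,t)[:1]: print(n,t,round(o["conf"],2),np.round(o["uv"]),np.nanmedian(P[o["region"]],0))
E
python3 m.py
```

```text
time_s: 12.88
tcp_pos: [0.4319, -0.2028, 0.2227]
ee_rot: [[-0.994, 0.113, -0.001], [0.113, 0.994, -0.001], [0.001, -0.001, -1.0]]
wrist_force: [-5.2, 3.6, 20.2]
gripper_width: 0.004
gripper_force: 10.1
time_s: 13.55
tcp_pos: [0.3938, -0.1774, 0.372]
ee_rot: [[-0.993, 0.114, 0.004], [0.114, 0.994, 0.001], [-0.004, 0.001, -1.0]]
wrist_force: [-0.8, -0.7, 0.3]
gripper_width: 0.003
gripper_force: 0.0
t 13.55 u -182.3 v 21.1 tipz 190.0 F [-0.8 -0.7  0.3] w 0.003
top 2379 lid z=ax+by+c [-0.0006  0.0007  0.0416] [0.0384 0.0412 0.044 ]
top tin 0.66 [223. 201.] [0.5663 0.1077 0.028 ]
top eraser 0.43 [357. 220.] [ 0.5152 -0.2097  0.041 ]
top spool 0.9 [311. 127.] [ 0.7512 -0.1074  0.0285]
scene 989 lid z=ax+by+c [-0.0025 -0.021   0.0403] [0.0384 0.0439 0.0456]
scene tin 0.59 [263. 238.] [0.5663 0.118  0.0286]
scene eraser 0.48 [334. 296.] [0.4385 0.2708 0.0131]
scene spool 0.39 [263. 239.] [0.5684 0.118  0.0286]
```

View pics/end.png

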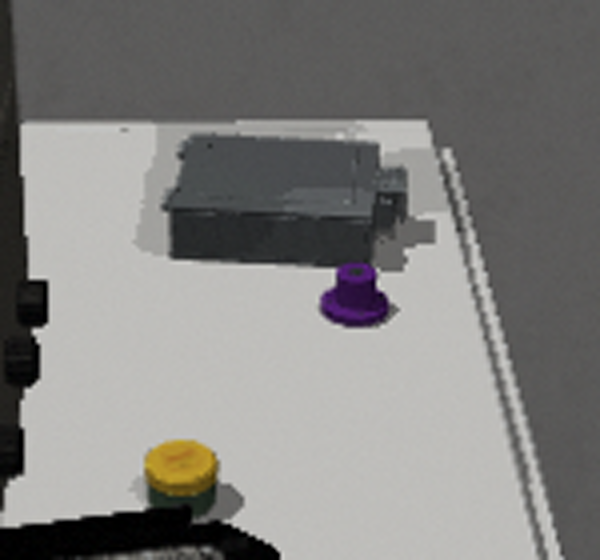

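The lid is shut and level (z=0.041, slope about 0) at (280,195). The purple hub at (355,300) and the tin at (180,470) haven't moved, and the robot is touching nothing.

```bash
python3 -c "
from station import r; print(r.finish_job())"
```

```text
the job is handed in; nothing more can be done
None
```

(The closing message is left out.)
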